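Seat the splined crank stem in an awning gear case and hold it down

ROBOT

A 6-joint arm with a two-finger parallel gripper is mounted at the origin on the work surface. World frame = base frame: x ahead of the robot, y to its left, z up, the work surface at z = 0. Lengths are in m, angles in degrees, forces in N, time in s.
With the tool pointing down it reaches from about 0.3 to 0.775 m from the base axis. Payload 14.6 kg.
Tool frame: the origin (TCP) lies midway between the tips of the shut fingers; the grasp point (between the pads) lies 19 mm behind it; z points along the fingers, y is the direction in which the jaws open and shut (so a half turn about z gives the same grasp; the last joint's range is limited). The gripper opens to 94 mm and grips with 3 to 60 N. Pads are 16 mm wide; open, the fingers measure 119 mm over their backs; the gripper's body (75 mm by 177 mm) begins 78 mm behind the grasp point.
Start: joints at [-68.102, 17.183, 87.147, -0, 75.671, -3.816], TCP at [0.239, -0.496, 0.205] pointing down, gripper open.
Joint ranges: [-173.82, 173.82], [-45.26, 126.66], [13.44, 144.39], [-59.66, 239.66], [0, 175.72], [-146.38, 146.38]. Speed limits (degrees/s): [127.2, 127.2, 147.25, 180, 180, 180].

INTERFACE

Orientations are given as a 3x3 rotation matrix whose columns are the frame's x, y, z axes.
In Python, from bench import move_to, line_to, movej, ungrasp, gripper_close, wait, ik, read_state, capture, PlanningError, hand_in gives the robot as it stands. Calls block until the motion is done:
- move_to(position, orientation): joint-space move of the TCP to a pose.
- line_to(position, max_speed=0.15, attitude=None, guard=None): straight line of the TCP; attitude=None keeps the orientation; max_speed is the mean speed in m/s. With guard (N) it stops when the force on the tool has changed by that much, and returns True; else False.
- movej(angles): joint-space move.
- ungrasp() and gripper_close(f_grip=None): open the fingers fully, or close them until they stop; f_grip is the grip in N (None keeps the last).
- wait(seconds).
- ik(position, orientation): joint angles nearest the present ones, or None.
- read_state(): the state.
- capture(name): name is "scene" or "top" or "wrist"; returns a dict with "pixels" (480x640x3 uint8, blue, green, red), "intrinsics" (3x3 intrinsics, pixels), "position" and "rotation" of the camera in the world; the wrist camera has in their place "T_tool_cam" (4x4, takes a point from camera to tool coordinates, whose origin is the TCP and whose axes are the flange's). Camera axes: x right, y down, z forward; pixel columns grow to the right and rows downward; lengths in m; the calibration is good to about 2 mm. A picture is of the moment at which its call begins: read the wrist's pose just before it. There is no depth.
A pose or a line that the arm cannot do raises PlanningError and nothing moves.
- hand_in(): hands the job in, once; it reports no verdict.
The state is a dict: "time_s": time; "qpos": joint angles; "dq": joint speeds; "joint_efforts": joint torques, N m; "tool_pos": TCP position; "ee_rot": TCP orientation; "ft_force": force on the tool from outside, world axes, zero at the start; "torque": the same for the moment, N m; "width": opening from 0.0 (shut) to 1.0 (fully open).
Only numpy, scipy, OpenCV 4.12 (cv2) and the standard library are available. Lean on these libraries where they do the work, as an engineer would, in place of code of your own. Each camera call takes 0.05 s, during which the arm holds its last target.

TASK

Turn the black knob on the grey awning gear case anticlockwise (seen from above) to its end stop, so that its cover swings clear of the drive socket. Then take the steel stem with the square shank out of the wooden holder, turn it until its four splines mesh with the cross-shaped socket, and slide it fully home, shoulder down on the socket's face, against the spring inside. Finish while still gripping it and pressing it home (the spring lifts it if you let up), and leave the round-shanked pin and everything else on the table undisturbed.

Things in the scene. Friction and masses are not known exactly. Their poses are not given: they have to be found in the camera images.
- knob_grip (a point): On the axis of the gear case's black knob, at gripping height, 85 mm above the table. The knob is an upright bar grip 46 mm long (along this point's y), 14 mm wide, from 18 mm below to 13 mm above this point. An aluminium cover arm under it (its top 21 mm below this point) turns with it, ending in a disc of 30 mm radius centred 95 mm from the axis.
- shutter (a joint): Turn of the knob with its cover, rad, growing anticlockwise seen from above. 0 is the closed stop, 1.35 the open end stop. Near 0.12 the cover disc is centred over the socket; at the end stop it is well clear. Friction about 0.06 N m; it stays where it is left.
- spindle_mouth (a point): Centre of the socket's mouth, in the top face of the round steel spindle (60 mm across), 55 mm above the table, 95 mm from the knob's axis; the cover hides it at the start. The socket is a cross of two slots along this point's x and y, each 30 mm long, 10 mm wide, 28 mm deep. The spindle can turn about the vertical against 0.15 N m of friction.
- plunger (a joint): Spring plunger in the bottom of the socket, m pushed down. At 0 its flat top is 10 mm below the mouth. It resists with 4 N at first, growing 0.5 N per mm; the stem fully home pushes it to about 0.012 (10 N). Its own stop is at 0.014.
- stem_grip (a point): Centre of the upright square shank of the steel splined stem in the holder: 20 by 20 mm, faces square to this point's x and y, 27.5 mm above and below this point. Below it a round shoulder 38 mm across, 5 mm thick, underside 32.5 mm below this point; then a foot 22 mm long: four splines, a cross along this point's x and y, 26 mm across, 7 mm thick, lower edges rounded. 0.16 kg.
- pin_grip (a point): Centre of the round shank, 20 mm across and 55 mm tall, of a plain steel pin in the other hole of the holder: same shoulder and height as the stem, no splines. Not to be used or moved.
- gearcase: Grey awning gear case fixed to the table, 76 mm (x) by 190 mm (y) by 52 mm high; origin on the table, under its middle. The knob stands 47.5 mm towards its -y end, the socket 47.5 mm towards its +y end.
- holder: Wooden holder block fixed to the table, 80 mm (x) by 170 mm (y) by 40 mm high; origin at the centre of its underside. Two round holes 31 mm across, 42 mm either side of the centre along y; stem and pin hang in them by their shoulders, which rest on its top.
- tumbler: Clear glass tumbler with screws, 72 mm across, 90 mm tall; origin at the centre of its underside. Bystander.
- screwdriver: Stubby yellow screwdriver lying along its x axis, 100 mm long, handle 30 mm thick; origin on the table below its middle. Bystander.
- hinge: Chrome flat hinge lying open, 66 mm by 70 mm, 7 mm thick; origin on the table at its middle. Bystander.
- shim: Wooden shim block 60 mm by 35 mm by 20 mm; origin at the centre of its underside. Bystander.
- clamp: Steel hand clamp lying flat, tightened on a shim, 200 mm by 110 mm, 20 mm thick; origin on the table at the middle of its bar. Bystander.
- teaglass: Small waisted tea glass, 56 mm across, 85 mm tall; origin at the centre of its underside. Bystander.
- stem: The splined stem itself; origin at the bottom of its foot, 54.5 mm below the centre of its shank, same axes as that point.
Things that resemble listed ones, but are neither listed nor needed, are in the scene too. Leave any turquoise look-alike of the stem alone. Several things have the shape of the gearcase; the one meant has the colours described above.

How it is judged (in metres and radians):
On the way, in this order (a step that is already met when the one before it is completed fails the run):
1. the knob is turned anticlockwise to its end stop (value of joint shutter above 1.25 rad), for 0.2 s.
2. the splined stem is fully home in the socket (z of stem_grip in the frame of spindle_mouth between 0.028 and 0.035 m and horizontal distance between stem_grip and spindle_mouth below 0.006 m and angle between stem_grip's own z axis and vertical below 0.1 rad and value of joint plunger above 0.009 m), for 0.2 s.
At the end, for the whole second after the job is handed in: The knob is within 0.1 rad of its open end stop; the stem is upright (within 0.1 rad), within 6 mm of the socket's axis, its shoulder within 2.5 mm of the spindle's face, the plunger pushed down at least 9 mm; the stem is at rest and the fingers still bear on it with more than 3 N (all of step 2 and value of joint shutter above 1.25 rad and contact force between the fingers and stem above 3 N and linear speed of stem below 0.02 m/s); the arm keeps its last pose, push and grip.
It fails at once if the round-shanked pin is moved by more than 25 mm (distance of pin_grip from where it was at the start of the episode above 0.025 m).
It fails at once if a bystander on the table is moved by more than 25 mm (distance of any of tumbler, screwdriver, hinge, shim, clamp, teaglass from where it was at the start of the episode above 0.025 m).
It fails at once if the tumbler or the tea glass is tipped over (angle between any of tumbler, teaglass's own z axis and vertical above 0.5 rad).
It also fails if it takes over 51 s, if anything falls off the work surface, if the arm or the gripper's body presses on something with over 40 N, if the wrist force passes 120 N, or if a joint passes its speed limit or range.

## Working session

There is one attempt and no reset: what is moved stays moved. The work goes in short steps, each a Python script; the robot and the scene stay as the last script left them, time stands still between calls to the robot, and variables do not carry over. Pictures are saved under pics/ and viewed, and the job is handed in when it is done.

```bash
mkdir -p pics; ls; cat > h.py <<'E'
import numpy as np, cv2
from bench import *
def snap(name,f):
    s=read_state(); c=capture(name); cv2.imwrite('pics/'+f+'.png',c['pixels'])
    K=np.array(c['intrinsics'])
    if name=='wrist':
        T=np.array(c['T_tool_cam']);R0=np.array(s['ee_rot']);p0=np.array(s['tool_pos'])
        R=R0@T[:3,:3];p=R0@T[:3,3]+p0
    else: R=np.array(c['rotation']);p=np.array(c['position'])
    np.savez('pics/'+f+'.npz',K=K,R=R,p=p)
    return c['pixels'],K,R,p
def load(f):
    d=np.load('pics/'+f+'.npz');return cv2.imread('pics/'+f+'.png'),d['K'],d['R'],d['p']
def cast(cam,uv,z):
    _,K,R,p=cam
    d=R@np.linalg.solve(K,np.array([uv[0],uv[1],1.]))
    return p+d*(z-p[2])/d[2]
def proj(cam,P):
    _,K,R,p=cam
    q=K@(R.T@(np.array(P)-p));return q[:2]/q[2]
def down(yaw_deg):  # jaw axis y at angle yaw from world x
    a=np.radians(yaw_deg); y=np.array([np.cos(a),np.sin(a),0]); z=np.array([0,0,-1.])
    return np.column_stack([np.cross(y,z),y,z])
E
python3 - <<'E'
from h import *
for n in ['scene','top','wrist']:
    c=snap(n,n+'0'); print(n,c[1].round(1).tolist(),c[2].round(3).tolist(),c[3].round(3))
s=read_state();print(s)
E
```

```text
pics
scene [[622.7, 0.0, 317.9], [0.0, 622.7, 239.1], [0.0, 0.0, 1.0]] [[-0.603, 0.671, -0.432], [0.798, 0.517, -0.309], [0.016, -0.531, -0.847]] [1.226 0.421 1.369]
top [[575.7, 0.0, 324.2], [0.0, 575.7, 235.2], [0.0, 0.0, 1.0]] [[-0.015, -0.987, 0.162], [-1.0, 0.015, 0.0], [-0.002, -0.162, -0.987]] [ 0.327 -0.031  1.582]
wrist [[368.6, 0.0, 316.2], [0.0, 368.6, 241.8], [0.0, 0.0, 1.0]] [[0.434, -0.863, -0.258], [-0.901, -0.416, -0.124], [-0.001, 0.286, -0.958]] [ 0.315 -0.459  0.384]
{'time_s': 0.15, 'qpos': array([-6.81015107e+01,  1.72075168e+01,  8.71713151e+01, -7.43162841e-04,
        7.56704372e+01, -3.81702662e+00]), 'dq': array([ 0.01960832, -0.07557243, -0.14751187, -0.01873821,  0.01163749,
       -0.02637941]), 'joint_efforts': array([-1.34292353e-03, -5.31960261e+01, -3.52820206e+01,  7.07142963e-02,
        2.36295839e-02, -6.56925044e-05]), 'tool_pos': array([ 0.23855812, -0.49535332,  0.20503033]), 'ee_rot': array([[ 9.00958164e-01,  4.33905839e-01, -3.32374146e-04],
       [ 4.33905964e-01, -9.00957816e-01,  7.93174390e-04],
       [ 4.47079144e-05, -8.58836066e-04, -9.99999630e-01]]), 'ft_force': array([ 0.38635834,  0.80771437, -0.40188043]), 'torque': array([-0.00773914,  0.02305466, -0.03312039]), 'width': 1.0029013050581543}
```

View pics/top0.png

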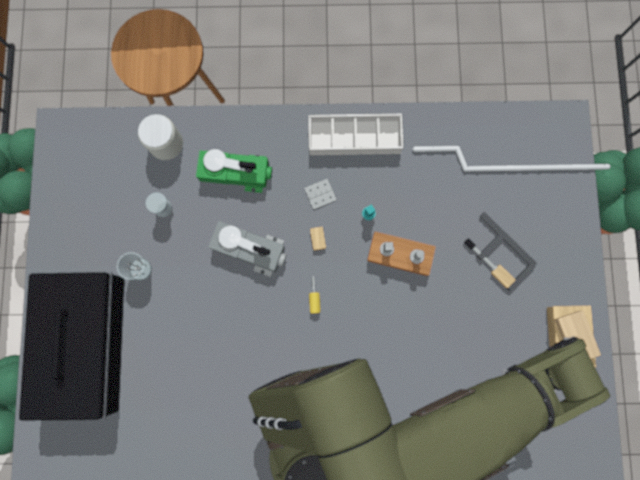

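View pics/scene0.png

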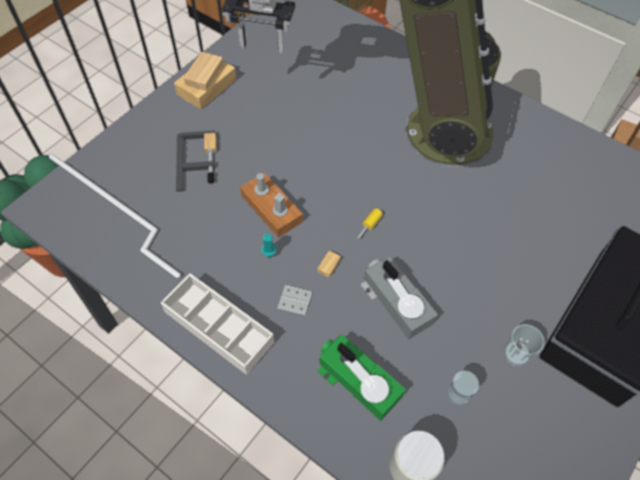

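View pics/wrist0.png

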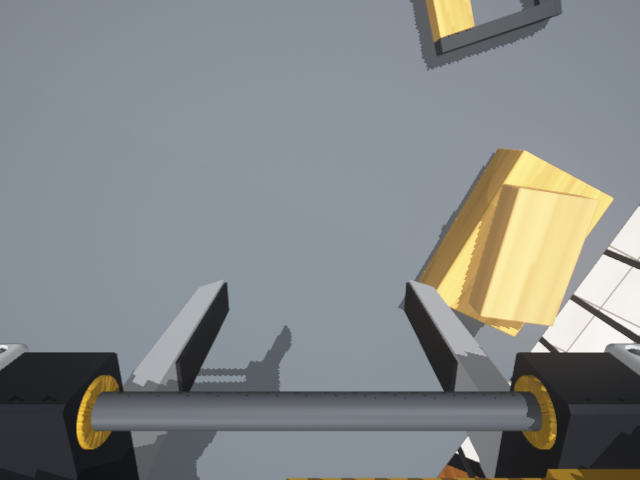

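The top view shows the grey case with its knob at about (262,250) and cover disc at (231,238). The holder's posts are at (387,248) and (417,256). The green case and the turquoise stem are decoys. Next I'll get rough positions.

```bash
python3 - <<'E'
from h import *
t=load('top0');s=load('scene0')
for n,uv,z in [('knob',(261,250),.095),('disc',(231,238),.064),('postL',(387,246),.09),('postR',(417,255),.09),('turq',(369,211),.06),('teag',(156,202),.08)]:
    print(n,cast(t,uv,z).round(3))
for n,uv,z in [('knob',(391,271),.095),('disc',(411,306),.064),('postL',(279,200),.10),('postR',(261,180),.10)]:
    print('s',n,cast(s,uv,z).round(3))
cv2.imwrite('pics/z1.png',cv2.resize(t[0][180:300,190:450],None,fx=3,fy=3,interpolation=cv2.INTER_CUBIC))
E
```

```text
knob [0.534 0.135 0.095]
disc [0.572 0.218 0.064]
postL [ 0.54  -0.195  0.09 ]
postR [ 0.516 -0.272  0.09 ]
turq [ 0.641 -0.152  0.06 ]
teag [0.67  0.417 0.08 ]
s knob [0.542 0.145 0.095]
s disc [0.574 0.226 0.064]
s postL [ 0.546 -0.189  0.1  ]
s postR [ 0.525 -0.265  0.1  ]
```

View pics/z1.png

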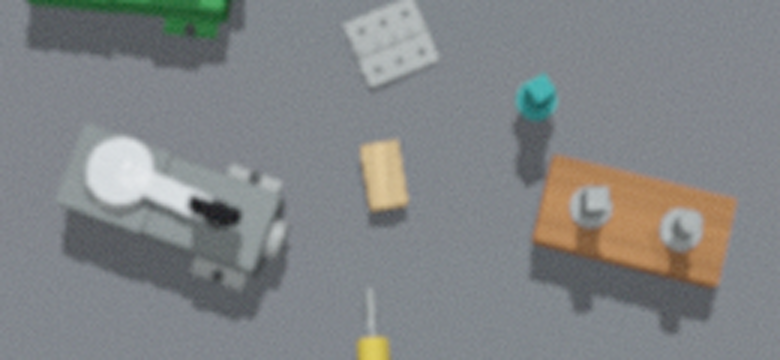

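View now.

```bash
python3 - <<'E'
from h import *
move_to([0.535,-0.23,0.25],down(-20)); 
c=snap('wrist','w1'); print(c[3])
s=read_state();print(s['qpos'].round(1),s['tool_pos'],s['time_s'])
print(ik([0.535,0.14,0.24],down(15)))
E
```

```text
[ 0.56431757 -0.15177135  0.42927317]
[-27.   19.7  77.9  -0.   82.4  -6.9] [ 0.53448722 -0.2309761   0.24986995] 1.6833
[ 1.08696974e+01  1.61787697e+01  8.38184831e+01 -2.54444375e-14
  8.00027472e+01 -4.13030260e+00]
```

View pics/w1.png

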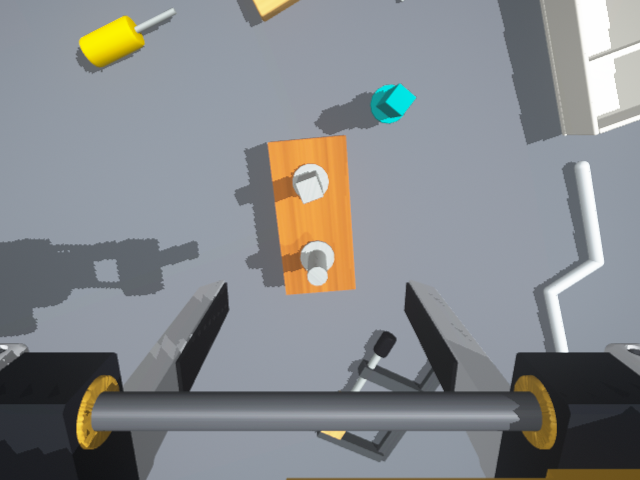

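The wrist view shows the square stem top at about (309,187) and the round pin at (317,272). I'll zoom in and segment the square.

```bash
python3 - <<'E'
from h import *
w=load('w1')
im=w[0][155:295,262:362]
cv2.imwrite('pics/z2.png',cv2.resize(im,None,fx=4,fy=4,interpolation=cv2.INTER_CUBIC))
g=cv2.cvtColor(im,cv2.COLOR_BGR2GRAY);hsv=cv2.cvtColor(im,cv2.COLOR_BGR2HSV)
for r in range(18,52,3): print(r+155,[int(x) for x in g[r,28:72:2]])
E
```

```text
173 [153, 117, 165, 229, 230, 231, 187, 156, 141, 127, 120, 121, 122, 160, 229, 229, 226, 227, 203, 169, 172, 175]
176 [157, 118, 179, 157, 145, 126, 120, 121, 122, 122, 123, 121, 185, 176, 193, 227, 228, 229, 230, 169, 171, 176]
179 [111, 132, 155, 153, 121, 122, 123, 121, 182, 212, 228, 228, 231, 223, 162, 230, 229, 228, 228, 202, 170, 176]
182 [110, 132, 153, 130, 178, 211, 229, 229, 230, 228, 228, 230, 230, 226, 203, 169, 229, 230, 229, 219, 170, 175]
185 [109, 126, 149, 201, 230, 226, 229, 229, 228, 229, 227, 230, 228, 227, 230, 158, 213, 227, 228, 183, 171, 175]
188 [109, 114, 145, 158, 230, 227, 227, 231, 227, 229, 228, 230, 226, 229, 230, 206, 189, 229, 227, 166, 170, 173]
191 [108, 113, 119, 152, 177, 227, 228, 229, 228, 227, 230, 229, 225, 229, 230, 227, 172, 226, 170, 164, 170, 172]
194 [109, 112, 118, 119, 136, 221, 229, 227, 228, 225, 229, 227, 227, 230, 228, 227, 214, 172, 168, 165, 170, 172]
197 [155, 162, 163, 165, 149, 157, 229, 227, 227, 228, 229, 225, 229, 230, 225, 192, 184, 170, 167, 164, 171, 172]
200 [163, 163, 174, 174, 172, 174, 204, 227, 226, 229, 225, 194, 189, 169, 174, 171, 171, 171, 168, 164, 169, 170]
203 [163, 162, 173, 175, 171, 176, 178, 196, 185, 168, 176, 179, 176, 175, 175, 171, 170, 170, 169, 164, 168, 170]
206 [164, 162, 170, 175, 171, 175, 178, 175, 176, 175, 175, 179, 177, 176, 174, 172, 169, 170, 168, 164, 169, 169]
```

View pics/z2.png

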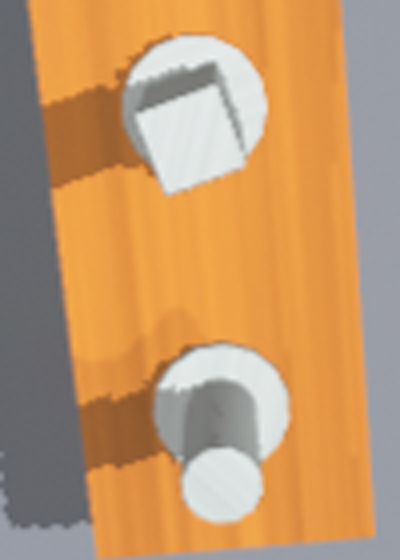

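```bash
cat >> h.py <<'E'
def square(cam,seed,thr=208,z=0.1,out=None):
    g=cv2.cvtColor(cam[0],cv2.COLOR_BGR2GRAY)
    k=6
    x0,y0=int(seed[0])-40,int(seed[1])-40
    G=cv2.resize(g[y0:y0+80,x0:x0+80],None,fx=k,fy=k,interpolation=cv2.INTER_LINEAR)
    m=(G>thr).astype(np.uint8)
    m=cv2.morphologyEx(m,cv2.MORPH_OPEN,np.ones((9,9),np.uint8))
    n,l,st,_=cv2.connectedComponentsWithStats(m)
    lab=l[40*k,40*k]; mm=(l==lab).astype(np.uint8)
    c=max(cv2.findContours(mm,0,1)[0],key=cv2.contourArea)[:,0]
    P=np.array([cast(cam,((u+.5)/k-.5+x0,(v+.5)/k-.5+y0),z)[:2] for u,v in c])
    if out: cv2.imwrite('pics/'+out+'.png',cv2.drawContours(cv2.cvtColor(G,cv2.COLOR_GRAY2BGR),[c[:,None]],-1,(0,0,255),1))
    r=cv2.minAreaRect((P*1000).astype(np.float32))
    return np.array(r[0])/1000,r[1],r[2]
E
python3 - <<'E'
from h import *
w=load('w1'); print(square(w,(309,188),out='z3'))
pts=[cast(w,(262+u/4-.4,155+v/4-.4),0.1)[:2] for u,v in [(135,115),(216,85),(246,163),(168,194)]]
print(np.round(pts,4),np.mean(pts,0)); 
for i in range(4):
    d=pts[(i+1)%4]-pts[i];print(np.linalg.norm(d),np.degrees(np.arctan2(d[1],d[0])))
print('pin',cast(w,(262+222/4,155+484/4),.1))
# shoulder centre
print('sh',cast(w,(262+195/4,155+105/4),.045),cast(w,(262+221/4,155+412/4),.045))
E
```

```text
(array([ 0.54152173, -0.19651967]), (19.165142059326172, 19.17279624938965), 0.7259204983711243)
[[ 0.5317 -0.187 ]
 [ 0.5509 -0.187 ]
 [ 0.5513 -0.2056]
 [ 0.5323 -0.2061]] [ 0.54153377 -0.19640932]
0.01920422828786539 0.06603963862667155
0.018619253164149183 -88.8887727574556
0.018949628398090418 -178.24835414361763
0.019183023039587372 91.86567913466911
pin [ 0.51988423 -0.27694129  0.1       ]
sh [ 0.54201432 -0.19631104  0.045     ] [ 0.51950009 -0.27773209  0.045     ]
```

View pics/z3.png

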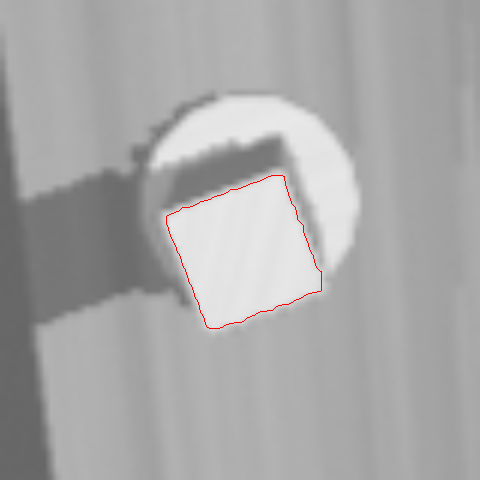

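The stem's axis is at about (0.5415, -0.1965) and its faces lie within 1° of world x/y. Next I'll look at the gear case.

```bash
python3 - <<'E'
from h import *
move_to([0.54,0.12,0.27],down(15)); wait(0.15)
c=snap('wrist','w2')
s=read_state();print(s['qpos'].round(1),s['tool_pos'],s['time_s'])
E
```

```text
[ 8.6 15.3 81.  -0.  83.7 -6.3] [0.54022644 0.11914721 0.26990693] 3.2
```

View pics/w2.png

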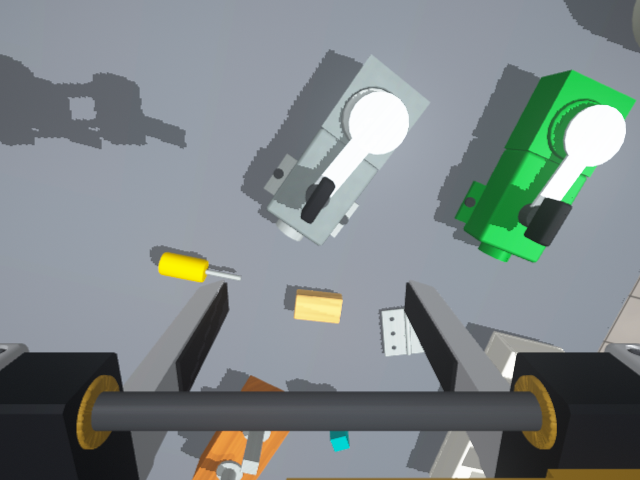

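The wrist view shows the grey case, with the knob at about (318,200) and the cover disc at (377,122). Next I'll zoom in for measurements.

```bash
python3 - <<'E'
from h import *
w=load('w2')
cv2.imwrite('pics/z4.png',cv2.resize(w[0][70:250,260:440],None,fx=3.3333,fy=3.3333,interpolation=cv2.INTER_CUBIC))
hsv=cv2.cvtColor(w[0],cv2.COLOR_BGR2HSV)
# disc
m=cv2.inRange(w[0],(245,245,245),(255,255,255)); m[:,440:]=0; m[:80]=0; m[170:]=0
m=cv2.morphologyEx(m,cv2.MORPH_OPEN,cv2.getStructuringElement(2,(41,41)))
c=max(cv2.findContours(m,0,1)[0],key=cv2.contourArea)
P=np.array([cast(w,q,.064)[:2] for q in c[:,0]])
print('disc',cv2.minEnclosingCircle((P*1000).astype(np.float32)))
g=cv2.cvtColor(w[0],cv2.COLOR_BGR2GRAY)
for r in range(174,226,3): print(r,[int(x) for x in g[r,298:340:2]])
E
```

```text
disc ((577.3306274414062, 223.35592651367188), 29.563228607177734)
174 [120, 121, 121, 121, 121, 121, 122, 122, 122, 122, 124, 123, 233, 253, 253, 253, 253, 253, 253, 253, 253]
177 [119, 120, 121, 121, 122, 122, 123, 122, 122, 123, 129, 195, 161, 74, 116, 241, 253, 253, 253, 252, 253]
180 [120, 121, 121, 122, 124, 123, 123, 123, 123, 139, 202, 181, 50, 54, 56, 54, 72, 222, 252, 253, 253]
183 [121, 121, 121, 122, 123, 123, 124, 116, 138, 208, 183, 50, 52, 58, 61, 61, 59, 55, 208, 252, 253]
186 [120, 121, 121, 121, 121, 113, 69, 75, 76, 71, 48, 51, 56, 61, 60, 61, 62, 62, 65, 253, 254]
189 [120, 120, 120, 120, 110, 71, 74, 75, 68, 48, 50, 56, 59, 60, 60, 62, 63, 61, 201, 252, 202]
192 [119, 119, 120, 121, 77, 74, 75, 70, 46, 49, 54, 57, 58, 59, 60, 60, 59, 195, 246, 188, 188]
195 [119, 120, 120, 116, 75, 75, 68, 46, 48, 52, 57, 56, 58, 58, 60, 58, 194, 237, 188, 188, 189]
198 [120, 121, 121, 116, 75, 69, 44, 47, 51, 55, 56, 57, 59, 59, 58, 75, 168, 187, 190, 190, 189]
201 [120, 121, 121, 121, 82, 44, 46, 51, 54, 56, 56, 57, 57, 57, 75, 112, 187, 189, 190, 191, 190]
204 [121, 121, 170, 161, 48, 46, 50, 54, 53, 55, 56, 56, 56, 73, 105, 167, 188, 189, 190, 190, 190]
207 [119, 119, 169, 48, 45, 50, 53, 52, 54, 54, 55, 54, 74, 147, 183, 188, 188, 189, 188, 188, 186]
210 [171, 174, 47, 44, 48, 51, 52, 53, 54, 54, 54, 111, 183, 184, 186, 187, 187, 188, 188, 187, 185]
213 [183, 156, 44, 47, 51, 51, 52, 54, 54, 52, 110, 183, 183, 185, 187, 187, 188, 187, 187, 186, 186]
216 [184, 129, 46, 49, 51, 51, 52, 52, 51, 109, 183, 184, 185, 186, 186, 186, 186, 187, 186, 186, 183]
219 [185, 178, 105, 47, 49, 51, 51, 51, 101, 185, 183, 184, 186, 186, 186, 186, 186, 185, 186, 185, 185]
222 [185, 185, 186, 183, 144, 45, 50, 123, 185, 185, 184, 184, 185, 186, 187, 187, 185, 186, 185, 184, 163]
225 [183, 184, 184, 186, 186, 184, 184, 185, 184, 186, 186, 186, 187, 188, 188, 189, 186, 186, 182, 184, 227]
```

View pics/z4.png

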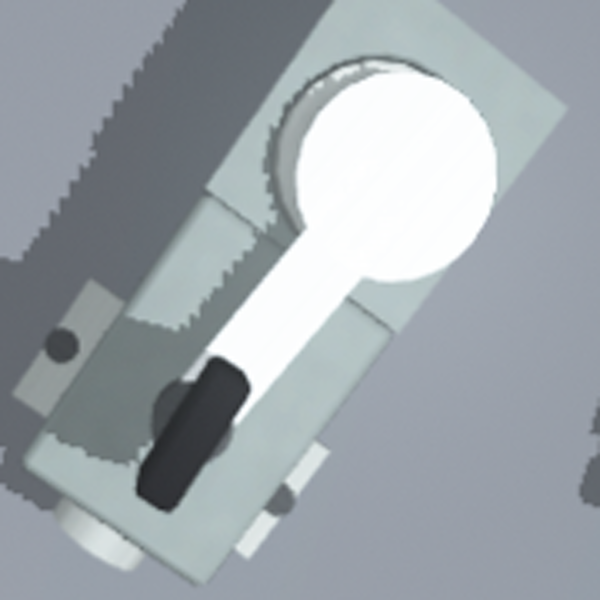

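```bash
python3 - <<'E'
from h import *
w=load('w2')
g=cv2.cvtColor(w[0],cv2.COLOR_BGR2GRAY)
x0,y0,k=295,170,6
G=cv2.resize(g[y0:y0+60,x0:x0+50],None,fx=k,fy=k)
m=((G<85)).astype(np.uint8)
m=cv2.inRange(G,0,66);
m=cv2.morphologyEx(m,cv2.MORPH_OPEN,np.ones((25,25),np.uint8))
c=max(cv2.findContours(m,0,1)[0],key=cv2.contourArea)[:,0]
P=np.array([cast(w,((u+.5)/k-.5+x0,(v+.5)/k-.5+y0),.098)[:2] for u,v in c])
r=cv2.minAreaRect((P*1000).astype(np.float32));print(r)
k0=np.array(r[0])/1000;d=np.array([.5773,.2234])-k0
print(np.linalg.norm(d),np.degrees(np.arctan2(d[1],d[0])))
# case top corners z=.052 (zoomed px)
for uv in [(567,106),(205,187),(25,465),(203,583)]:
    print(cast(w,(260+uv[0]/3.3333-.35,70+uv[1]/3.3333-.35),.052)[:2].round(4))
cv2.imwrite('pics/z5.png',cv2.drawContours(cv2.cvtColor(G,cv2.COLOR_GRAY2BGR),[c[:,None]],-1,(0,0,255),1))
E
```

```text
((536.1204223632812, 139.32717895507812), (45.820613861083984, 15.953761100769043), 71.78778839111328)
0.09361622109864297 63.90399704808868
[0.623 0.258]
[0.5231 0.2071]
[0.4887 0.1077]
[0.5558 0.0836]
```

View pics/z5.png

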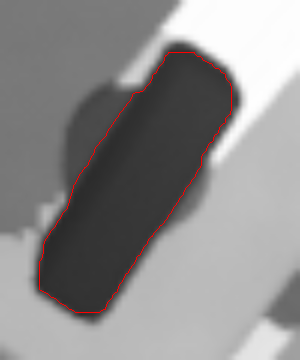

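```bash
python3 - <<'E'
from h import *
k=[.5363,.1392]
move_to([*k,0.14],down(-19.5))
line_to([*k,0.073],0.15,guard=8)
s=read_state();print(s['tool_pos'],s['ft_force'].round(1),s['qpos'].round(1))
gripper_close(20); s=read_state();print('w',s['width']*94,s['ft_force'].round(1),s['torque'].round(2))
q=np.array(s['qpos'])
for d in [35,70,74,76,77,78,79,80]:
    q2=q.copy(); q2[5]-=d; movej(q2); s=read_state(); t=s['torque']
    print(d,s['qpos'][5]-q[5],t.round(3),s['ft_force'].round(1),s['width']*94)
    if d>74 and abs(t[2])>0.6: break
print(s['time_s'],s['tool_pos'])
E
```

```text
[0.53705435 0.1392477  0.07428261] [-0.   0.1  1. ] [10.8 25.9 93.9  0.  60.1 30.2]
w 13.918766547076295 [ 5.6 -2.1 -3.4] [-0.29 -0.94  0.03]
35 -35.016383699312435 [-0.063  1.228  0.035] [-7.2 -0.3  5. ] 14.052626719797697
70 -70.01230637590285 [-0.786  2.309  0.023] [-13.8  -5.2   9.7] 14.010549157700359
74 -74.03135956490746 [-0.935  2.389  0.04 ] [-14.9  -5.1   9.3] 13.958869867376933
76 -76.00856203007442 [-0.949  2.472 -0.046] [-14.7  -5.8  10.3] 13.968504795889512
77 -76.98265443005226 [-1.027  2.494 -0.395] [-15.2  -5.2   9.5] 14.117922679720175
78 -77.9806138609222 [-0.941  2.616 -0.439] [-14.5  -4.7  10.2] 14.037923676263555
79 -78.98037452864894 [-0.956  2.446 -0.442] [-13.6  -4.   10.1] 14.077423349325805
80 -79.97824962480236 [-0.914  2.507 -0.441] [-13.2  -5.2   9.4] 14.473627628452855
8.425 [0.53519977 0.13840396 0.07291895]
```

The torque saturated from 77° on, so the knob is at its end stop. Next I'll release it and look at the socket.

```bash
python3 - <<'E'
from h import *
ungrasp()
p=read_state()['tool_pos']
line_to([p[0],p[1],0.14],0.2)
move_to([0.56,0.19,0.22],down(15)); wait(0.15)
c=snap('wrist','w3')
s=read_state();print(s['qpos'].round(1),s['tool_pos'],s['time_s'],s['ft_force'].round(2))
E
```

```text
[15.2 21.9 78.9 -0.  79.2  0.1] [0.55982304 0.18967378 0.21934953] 11.225 [ 0.03  0.92 -0.56]
```

View pics/w3.png

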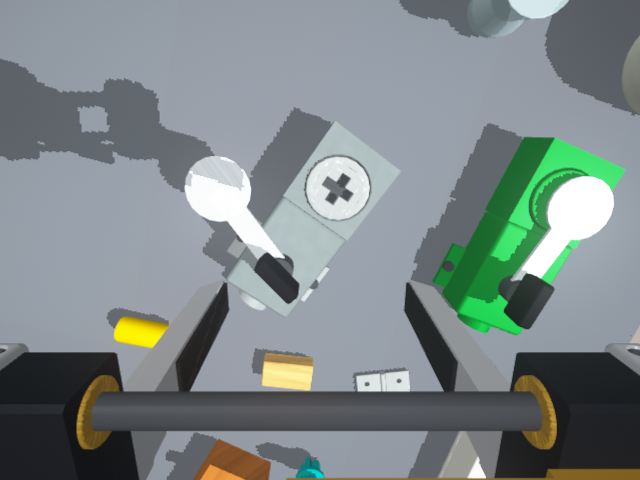

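The cover has swung clear, with its disc at (218,188). The cross socket is visible at (338,188), so I'll measure its centre and angle.

```bash
cat >> h.py <<'E'
def cross(cam,seed,thr=120,z=.055,out=None,h=32):
    k=6; g=cv2.cvtColor(cam[0],cv2.COLOR_BGR2GRAY)
    x0,y0=int(seed[0])-h,int(seed[1])-h
    G=cv2.resize(g[y0:y0+2*h,x0:x0+2*h],None,fx=k,fy=k,interpolation=cv2.INTER_LINEAR)
    m=(G<thr).astype(np.uint8)
    n,l,st,_=cv2.connectedComponentsWithStats(m)
    # component nearest centre
    ys,xs=np.nonzero(l); j=np.argmin((ys-h*k)**2+(xs-h*k)**2); mm=(l==l[ys[j],xs[j]]).astype(np.uint8)
    mm=cv2.morphologyEx(mm,cv2.MORPH_CLOSE,np.ones((9,9),np.uint8))
    c=max(cv2.findContours(mm,0,1)[0],key=cv2.contourArea)[:,0]
    to=lambda u,v: cast(cam,((u+.5)/k-.5+x0,(v+.5)/k-.5+y0),z)[:2]
    P=np.array([to(u,v) for u,v in c])
    ys,xs=np.nonzero(mm); A=np.array([to(u,v) for u,v in zip(xs[::7],ys[::7])])
    ctr=A.mean(0); d=A-ctr; r=np.hypot(*d.T); th=np.arctan2(d[:,1],d[:,0])
    s=r>.008; ang=np.degrees(np.angle(np.sum(np.exp(4j*th[s]))))/4
    hull=cv2.minAreaRect((P*1000).astype(np.float32))
    if out: cv2.imwrite('pics/'+out+'.png',cv2.drawContours(cv2.cvtColor(G,cv2.COLOR_GRAY2BGR),[c[:,None]],-1,(0,0,255),1))
    return ctr,ang,hull
E
python3 - <<'E'
from h import *
w=load('w3')
for t in (110,130,150): print(cross(w,(338,188),t,out='z6'))
m=cv2.inRange(cv2.cvtColor(w[0],cv2.COLOR_BGR2GRAY),188,255)[140:240,290:390]
m=cv2.morphologyEx(m,cv2.MORPH_CLOSE,np.ones((15,15)));m=cv2.morphologyEx(m,cv2.MORPH_OPEN,np.ones((9,9)))
c=max(cv2.findContours(m,0,1)[0],key=cv2.contourArea)[:,0]+[290,140]
P=np.array([cast(w,q,.055)[:2] for q in c]);print('face',cv2.minEnclosingCircle((P*1000).astype(np.float32)))
E
```

```text
(array([0.57478631, 0.22958765]), np.float64(13.178778559973043), ((573.8386840820312, 231.6105194091797), (17.692455291748047, 27.29351806640625), 63.41057205200195))
(array([0.57106403, 0.22684904]), np.float64(-17.824741919853658), ((570.96875, 226.84951782226562), (25.274269104003906, 25.57073402404785), 26.6727237701416))
(array([0.57096582, 0.22679294]), np.float64(-17.99374795803566), ((570.9169311523438, 226.6739959716797), (26.279651641845703, 26.347105026245117), 27.035884857177734))
face ((574.47265625, 216.7537841796875), 59.83802795410156)
```

View pics/z6.png

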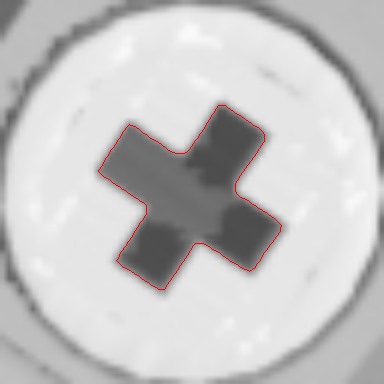

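The socket centre is at about (0.571, 0.2268) with its slots at -18°. Before gripping, I'll look at the stem again in the grasp orientation.

```bash
python3 - <<'E'
from h import *
move_to([.5415,-.1965,0.19],down(0.7)); wait(0.2)
c=snap('wrist','w4'); q=proj(c,[.5415,-.1965,.1]); print(q)
print(square(c,q,out='z7')); s=read_state(); print(s['tool_pos'],s['time_s'])
E
```

```text
[314.42963868 247.14798224]
(array([ 0.54420996, -0.18644011]), (25.56949806213379, 38.62261199951172), 2.3314850330352783)
[ 0.54174722 -0.195884    0.19003749] 12.9167
```

View pics/w4.png

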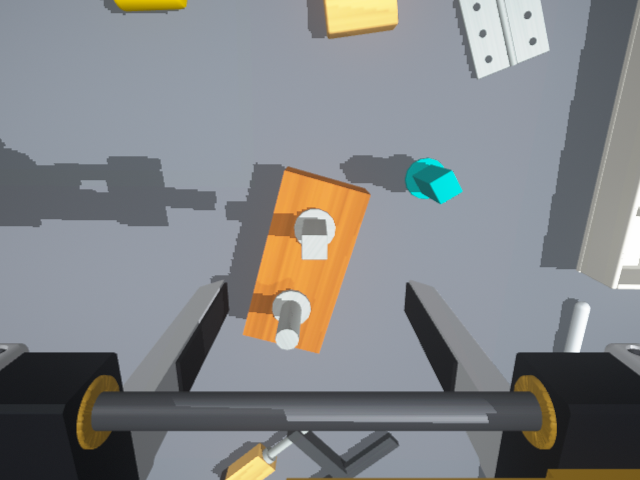

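View pics/z7.png

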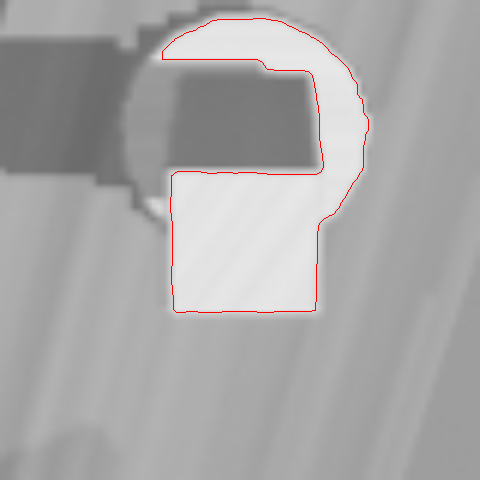

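The square top is well aligned with the tool, with its centre near (245,241) in the zoom. I'll compute its position and then grip.

```bash
python3 - <<'E'
from h import *
w=load('w4')
pts=np.array([cast(w,((u+.5)/6-.5+274,(v+.5)/6-.5+207),.1)[:2] for u,v in [(170.5,171),(319.5,171),(317.5,312),(173,312)]])
c=pts.mean(0);print(pts.round(4),c)
for i in range(4):
    d=pts[(i+1)%4]-pts[i];print(np.linalg.norm(d).round(4),np.degrees(np.arctan2(d[1],d[0])).round(1))
E
```

```text
[[ 0.5319 -0.187 ]
 [ 0.5508 -0.1868]
 [ 0.551  -0.2056]
 [ 0.5323 -0.2059]] [ 0.54150423 -0.19633754]
0.0189 0.8
0.0189 -89.5
0.0186 -179.2
0.0189 91.1
```

```bash
python3 - <<'E'
from h import *
p=[.5415,-.1964]
print(line_to([*p,0.0545],0.15,guard=10)); wait(0.15)
s0=read_state();print(s0['tool_pos'],s0['ft_force'].round(1))
gripper_close(50); wait(.1); s=read_state();print('w',s['width']*94,s['tool_pos'],s['ft_force'].round(1),s['torque'].round(2))
line_to([*p,0.17],0.15); s=read_state();print('w',s['width']*94,s['tool_pos'],s['ft_force'].round(1),s['time_s'])
snap('wrist','w5');snap('scene','s5')
E
```

```text
False
[ 0.54188537 -0.1965495   0.0553529 ] [-0.5  0.6 -0.4]
w 19.498510499883338 [ 0.5414408  -0.19640228  0.05447615] [-1.  -1.   0.3] [-0.02  0.01 -0.  ]
w 19.702944427733463 [ 0.54110416 -0.19623799  0.16893017] [-0.5 -0.1 -1.5] 16.2583
```

View pics/w5.png

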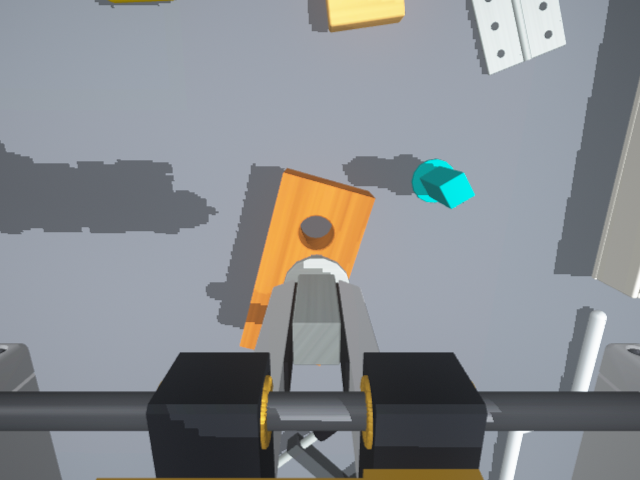

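The stem is held squarely. Next I'll move it above the socket, aligned at -18°, and check.

```bash
python3 - <<'E'
from h import *
move_to([.5710,.2268,0.17],down(-18)); 
line_to([.5710,.2268,0.115],0.15); wait(0.2)
snap('wrist','w6');snap('scene','s6'); snap('top','t6')
s=read_state();print(s['width']*94,s['tool_pos'],s['ft_force'].round(1),s['torque'].round(2),s['time_s'])
t=load('s6');q=proj(t,[.571,.2268,.08]).astype(int);print(q)
cv2.imwrite('pics/z8.png',cv2.resize(t[0][q[1]-60:q[1]+60,q[0]-80:q[0]+80],None,fx=5,fy=5,interpolation=cv2.INTER_CUBIC))
E
```

```text
19.72436690507228 [0.57119417 0.22687511 0.11558231] [ 0.3  0.6 -2.5] [-0.11 -0.06 -0.  ] 18.7917
[412 301]
```

View pics/w6.png

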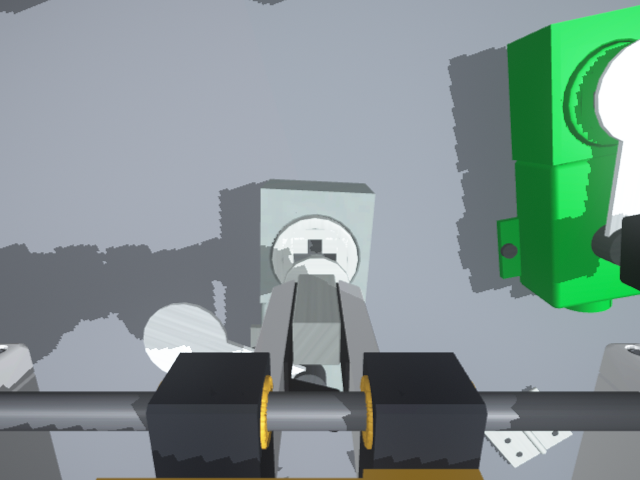

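View pics/z8.png

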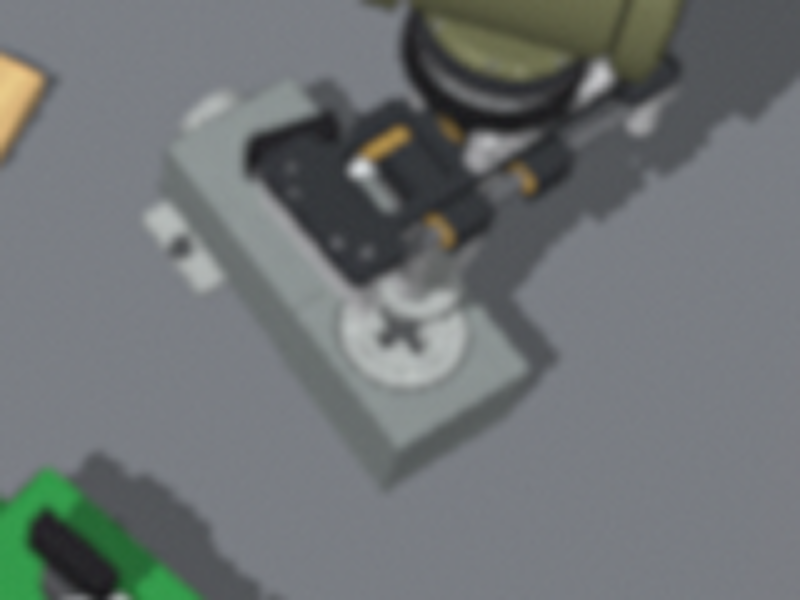

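The socket slots are parallel to the jaws and the centres line up (columns 315 and 317), so I'll insert with a guard.

```bash
python3 - <<'E'
from h import *
line_to([.5710,.2268,0.096],0.1)
g=line_to([.5710,.2268,0.0835],0.03,guard=6); wait(0.1)
s=read_state();print(g,s['width']*94,s['tool_pos'],s['ft_force'].round(1),s['torque'].round(2),s['time_s'])
E
```

```text
False 19.835068202249616 [0.57111017 0.22681764 0.08368806] [-0.1 -0.9 -2. ] [ 0.   -0.02 -0.04] 19.8
```

The foot is 8 mm into the mouth with no contact force. I'll press it home.

```bash
python3 - <<'E'
from h import *
def rep(g):
    s=read_state();print(g,s['width']*94,s['tool_pos'].round(4),s['ft_force'].round(1),s['torque'].round(2),s['time_s'])
for z in (.0765,.0715,.070,.069,.068,.067):
    g=line_to([.5710,.2268,z],0.03,guard=22); wait(0.1); rep(g)
    if g or read_state()['ft_force'][2]>20: break
E
```

```text
False 19.597566500717956 [0.5714 0.2269 0.077 ] [2.4 0.6 3.9] [ 0.1  -0.53  0.03] 20.2833
False 19.639172785801584 [0.5714 0.227  0.0721] [1.5 0.5 5.6] [ 0.06 -0.3  -0.  ] 20.7
False 19.817326543268404 [0.5714 0.2269 0.0707] [1.5 0.  7.5] [ 0.06 -0.28  0.04] 21.05
False 19.91993810614803 [0.5714 0.227  0.0698] [ 0.8 -0.9  8. ] [ 0.06 -0.14  0.03] 21.4
False 19.884742066517667 [0.5715 0.227  0.0694] [-1.7 -1.  14.3] [-0.16  0.47  0.01] 21.75
False 19.92228980208402 [0.5715 0.227  0.0694] [-7.2 -3.1 24. ] [-0.52  1.47 -0.02] 22.1
```

The force jumps at TCP z = 0.0694, which is the expected home height. I'll check that it is stable and look at the knob and seat.

```bash
python3 - <<'E'
from h import *
wait(1)
s=read_state();print(s['width']*94,s['tool_pos'].round(4),s['ft_force'].round(1),s['time_s'],np.abs(s['dq']).max())
w=snap('wrist','w7');snap('scene','s7')
t=load('s7');cv2.imwrite('pics/z9.png',cv2.resize(t[0][241:361,332:492],None,fx=5,fy=5,interpolation=cv2.INTER_CUBIC))
E
```

```text
19.763784801956067 [0.5715 0.227  0.0694] [-6.5 -2.3 23.8] 23.1 0.11515682212678024
```

View pics/w7.png

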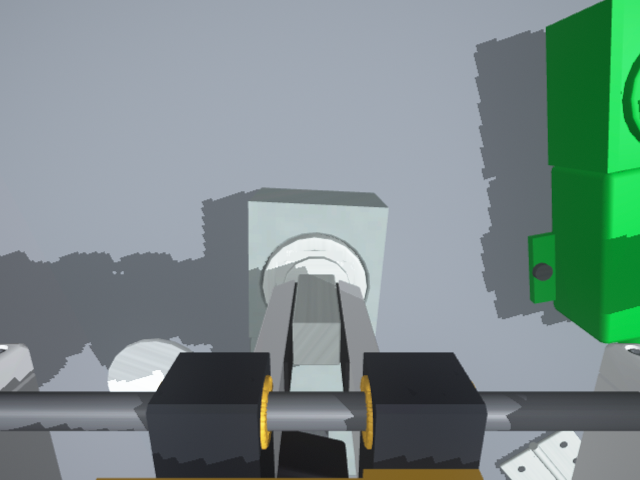

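View pics/z9.png

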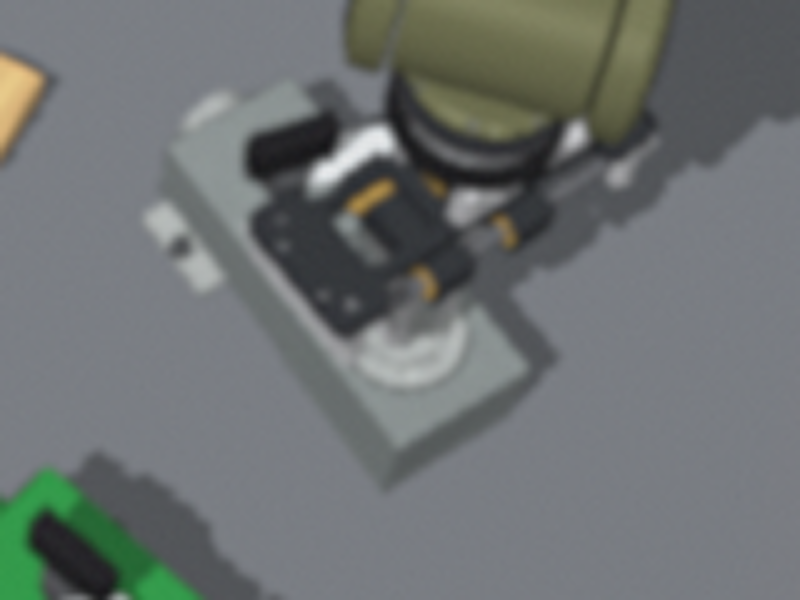

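The shoulder is concentric and flush on the spindle face in both views, at about (316,278) in the wrist view. The cover is still clear at (155,370), and position and force are steady. I'm handing in.

```bash
python3 - <<'E'
from h import *
hand_in()
E
```

```text
the job is handed in; nothing more can be done
```

I turned the knob to its open end stop and pressed the splined stem fully home, then handed in at about 23 s with the arm still gripping and pressing. The hand-in reports no verdict, so what follows rests on my own checks.

- **Knob:** I turned it about 77° anticlockwise, until the wrist torque levelled off at the stop. Later pictures show the cover still clear of the socket.
- **Stem:** I lifted it from the holder, lined it up with the socket slots at -18° and lowered it in. The first 8 mm met no contact force. The spring load then built to about 8 N. The push rose sharply at TCP height 0.0694 m, where I expected the shoulder to seat.
- **Last check:** After a 1 s hold the position was unchanged, with a steady upward force of about 24 N and a 50 N grip setting. The pictures show the shoulder concentric and flush on the socket face. A sideways force of about 7 N remained.
- **Pin and bystanders:** I made no known contact with the pin or anything else. I did not re-measure their positions at the end, and plunger travel is inferred from height and force.

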